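# Uncover the lip balm and twist its cap open

### The arm

A 6-joint arm with a two-finger parallel gripper is mounted at the origin on the work surface. World frame = base frame: x ahead of the robot, y to its left, z up, the work surface at z = 0. Lengths are in m, angles in rad, forces in N, time in s.
With the tool pointing down it reaches from about 0.25 to 0.775 m from the base axis. Payload 4 kg.
Tool frame: the origin (TCP) lies midway between the tips of the shut fingers; the grasp point (between the pads) lies 19 mm behind it (robot.tcp_to_grasp is the distance from the TCP to the grasp point, in m); z points along the fingers, y is the line along which they close (so a half turn about z gives the same grasp; the last joint's range is limited). The gripper opens to 94 mm and grips with 3 to 60 N. Pads are 16 mm wide; open, the fingers measure 119 mm over their backs; the gripper's body (75 mm by 177 mm) begins 78 mm behind the grasp point.
Start: joints at [-1.255, 0.087, 1.371, -0, 1.684, -0.103], TCP at [0.224, -0.502, 0.181] pointing down, gripper open.
Joint ranges: [-3.1, 3.1], [-0.76, 2.03], [0.27, 2.55], [-1.08, 4.22], [0.17, 2.65], [-2.57, 2.57]. Speed limits (rad/s): [2.79, 2.79, 3.14, 3.14, 3.14, 3.14].

### API

Orientations are given as a unit quaternion [w, x, y, z].
In Python, from workcell import monitor, camera, calibration, ticket, robot gives the robot as it stands. The module is installed in compiled form; this text tells all that it offers.
- The arm moves only by the shell command python3 -m handwheel 'ROWS' [OPENING]. ROWS is JSON, one flat list of numbers, 6 for each row, row after row: the shift along the world's x, y, z scaled (see below), then the turn, a rotation vector about the world's x, y, z scaled (see below). A call has 1 to 10 rows; each row shifts and turns the commanded pose from where the row before left it; what a row does not reach is not made up. The controller multiplies each number of a shift by 0.025 m and each number of a turn by 5 degrees. A row lasts 1/8 s, in which the tool goes at most 62.5 mm and 10.7 degrees, less where a joint would pass 70% of its speed; a pose out of reach is approached as far as the arm can. A call with a number of a shift or a turn outside -1 to 1 is refused whole. A call with a gripper value outside its range is refused whole. OPENING is the opening, from 0 (shut) to 1 (fully open), set as the call begins (- or left out, the last holds). The fingers move at their own pace and stop on an object; the grip force is fixed at half the most. Time passes only in rows, so rows that do not move let the fingers close. It gives the time, the measured TCP pose, the force, the opening and the grip force at its end, in the units of the state.
- monitor.read_state(): the state, without advancing time (a new reading comes with each control period).
- camera(name): name is "scene" or "top" or "wrist"; returns (picture, depth): 384x512x3 uint8, red, green, blue; 384x512 float32, m along the optical axis (not along the pixel's ray), 0 where there is no reading.
- calibration(name): a dict with "fovy" (degrees; the focal length in pixels is half the picture's height over the tangent of half this angle, whatever the lens; pixels are square), "cx", "cy" (the principal point, pixels), "rvec" (rotation vector, rad) and "tvec" (3), from world to camera coordinates, as OpenCV has them. Camera axes: x right, y down, z forward; pixel columns grow to the right and rows downward; lengths in m; the calibration is good to about 2 mm. A picture is of the moment at which its call begins: read the wrist's pose just before it. calibration takes no time and is no camera call; for the wrist camera it gives the pose at the moment of the call.
- ticket.sign_off(): hands the job in; it is judged then, once.
The state is a dict: "clock": time; "q": joint angles; "qd": joint speeds; "joint_efforts": joint torques, N m; "tcp_pos": TCP position; "tcp_rot": TCP orientation; "force": force on the tool from outside, world axes, zero at the start; "moment": the same for the moment, N m; "finger_gap": finger opening in m; "gripper_force": force on a finger pad.
Only numpy, scipy, OpenCV 4.12 (cv2) and the standard library are available. Lean on these libraries where they do the work, as an engineer would, in place of code of your own. Each camera call takes 0.05 s, during which the arm holds its last target. There are 200 camera calls.

### The job

The lip balm on the tray is shut away under the glass cloche. Lift the cloche off without knocking it against the balm, set it down softly and upright with its whole rim on the round cork coaster, then twist the balm's cap anticlockwise (seen from above) as far as it goes. Leave everything else where it stands.

Things in the scene. Friction and masses are not known exactly. Their poses are not given: they have to be found in the camera images.
- cloche: Loose clear glass cloche (bell cover), open below, 250 g nominal, standing over the lip balm. Round, outer diameter 104 mm, wall 4 mm, 112 mm tall to the top of its dome, 150 mm with its knob; inside it is 96 mm wide up to 78 mm above the rim, tapering to about 82 mm at 100 mm, and 107 mm high. Origin: centre of its rim's underside; z up along its axis.
- cloche_knob (a point): Grip point of the cloche: centre of its solid glass knob, 138 mm above the rim, on the axis. The knob is a cylinder 25 mm across and 24 mm tall on a thin neck (knob from 126 to 150 mm above the rim); the dome's flat top (56 mm across) lies 26 mm below this point.
- coaster: Round cork coaster, 144 mm across, 6 mm thick, fixed flat on the dresser to the left or the right of the tray. Origin: centre of its underside, so its top is 6 mm higher.
- balm_case: Lip balm case: upright red plastic tube 26 mm across, fixed in a square bamboo block (44 x 44 x 22 mm) that is fixed to the tray; it cannot move. It starts under the cloche, within 4 mm of the cloche's axis. Origin: centre of the block's underside, on the tray's floor. With its cap it is 86 mm tall (89 mm over the cap's ridge). z up; a dark mark on the block lies on its +x side.
- cap_grip (a point): Grip point of the lip balm's twist cap: on its vertical axis, 74 mm above the case's origin. The cap is a ribbed red plastic cylinder 30 mm across and 28 mm tall (58 to 86 mm above the origin) with a 13 mm long, 3 mm high pointer ridge on its top, running from the centre outward. It turns with the cap.
- balm_cap (a joint): Turn of the cap in rad, about the vertical: 0 = screwed shut (ridge over the dark mark), growing anticlockwise seen from above, stop at 2.0 = fully open. The cap is captive: it only turns, neither rising nor coming off. Turning it takes about 0.04 N m; it stays where it is left. It starts somewhere between 0 and 0.5, so it may need more than one grasp.
- tray: Square bamboo tray, 300 x 300 mm, rim 18 mm high, walls and floor 6 mm thick, fixed on the dresser. Origin: centre of its underside.
- stand: Bystander: loose three-tier white ceramic jewellery stand on the tray, on the robot's side of it, 163 mm tall; tiers 96, 78 and 58 mm across at 12, 73 and 123 mm height. Origin: centre of its underside.
- pin1: Bystander: loose aluminium hair pin, U-shaped, 65 x 16 mm, 4 mm thick, lying on the tray. Origin: its middle, underside.
- pin2: Bystander: a second, equal hair pin lying on the tray. Origin: its middle, underside.
- trinket_box: Bystander: fixed dark wooden box, 104 x 84 x 54 mm, on the other side of the tray from the coaster. Origin: centre of its underside.
- perfume: Bystander: loose amber glass bottle 50 x 30 mm, 93 mm tall with its brass cap, far left on the dresser. Origin: centre of its underside.
- cream_jar: Bystander: loose white ceramic jar with a metal lid, 60 mm across, 45 mm tall, far right on the dresser. Origin: centre of its underside.
- hairbrush: Bystander: loose wooden hairbrush, 200 mm long, lying on the near right of the dresser. Origin: its middle, underside.
Not all that is in view belongs to the job. What is shaped like the cloche but purple or turquoise is not meant.

How it is judged:
On the way, in this order (a step that is already met when the one before it is completed fails the run):
1. the cloche stands upright and released, its whole rim on the cork coaster (horizontal distance between cloche and coaster below 0.02 m and z of cloche in the frame of coaster between 0.003 and 0.009 m and angle between cloche's own z axis and vertical below 0.06 rad and linear speed of cloche below 0.03 m/s and contact force between the fingers and cloche below 0.1 N), for 0.2 s.
2. the lip balm's cap is twisted fully open (value of joint balm_cap above 1.85 rad), for 0.2 s.
At the end, for the whole second after the job is handed in: The cloche stands at rest and released, upright within 0.06 rad, with its whole rim on the coaster (centres within 20 mm, underside at the coaster's top within 3 mm), and the cap is turned to more than 1.85 of its 2.0 rad (all of step 1 and value of joint balm_cap above 1.85 rad); the robot touches nothing.
It fails at once if the glass cloche is tipped by more than 0.5 rad (angle between cloche's own z axis and vertical above 0.5 rad).
It fails at once if the cloche is dropped: it falls free of the fingers faster than 0.5 m/s (from more than about 12 mm) (linear speed of cloche above 0.5 m/s and contact force between the fingers and cloche below 0.05 N).
It fails at once if the cloche is knocked against the lip balm with more than 8 N (contact force between cloche and balm_case above 8 N).
It fails at once if a bystander (jewellery stand, hair pins, perfume bottle, cream jar, hairbrush) is shifted by more than 25 mm (distance of any of stand, pin1, pin2, perfume, cream_jar, hairbrush from where it was at the start of the episode above 0.025 m).
It fails at once if the jewellery stand or the perfume bottle is tipped by more than 0.5 rad (angle between any of stand, perfume's own z axis and vertical above 0.5 rad).
It also fails if it takes over 61 s, if anything falls off the work surface, if the arm or the gripper's body presses on something with over 40 N, if the wrist force passes 120 N, or if a joint passes its speed limit or range.

## Working session

There is one attempt and no reset: what is moved stays moved. The work goes in short steps, Python scripts to look and compute and a shell command to move; the robot and the scene stay as the last step left them, time stands still between calls to the robot, and variables do not carry over. Pictures are saved under pics/ and viewed, at most 10 in all, crops included, and the job is handed in when it is done.

```bash
mkdir -p pics; cat > h.py <<'E'
import numpy as np, cv2
from workcell import monitor, camera, calibration, ticket, robot
def K(name,c=None):
    c=c or calibration(name); f=192/np.tan(np.radians(c["fovy"])/2)
    R=cv2.Rodrigues(np.array(c["rvec"],float))[0]; t=np.array(c["tvec"],float).ravel()
    return f,c["cx"],c["cy"],R,t
def ray(name,u,v,c=None):
    f,cx,cy,R,t=K(name,c); d=R.T@np.array([(u-cx)/f,(v-cy)/f,1.]); return -R.T@t,d
def onz(name,u,v,z,c=None):
    o,d=ray(name,u,v,c); return o+d*(z-o[2])/d[2]
def proj(name,p,c=None):
    f,cx,cy,R,t=K(name,c); q=R@np.array(p,float)+t; return np.array([cx+f*q[0]/q[2],cy+f*q[1]/q[2]])
E
python3 - <<'E'
from h import *
print(robot.tcp_to_grasp, calibration("top"), calibration("scene"))
for n in("scene","top"):
    p,d=camera(n); cv2.imwrite(f"pics/{n}0.png",p[:,:,::-1]); np.savez(f"{n}0.npz",p=p,d=d)
a=cv2.imread("pics/scene0.png"); b=cv2.imread("pics/top0.png")
cv2.imwrite("pics/s0.png",cv2.resize(a,(784,588))); cv2.imwrite("pics/t0.png",cv2.resize(b,(784,588)))
E
```

```text
0.0188 {'fovy': 46.33093332001202, 'cx': 255.43486458557132, 'cy': 187.5891203871506, 'rvec': array([ 2.15092431, -2.1441902 ,  0.17027533]), 'tvec': array([0.02741892, 0.5256191 , 1.23049627])} {'fovy': 53.13639134106334, 'cx': 253.6047863166364, 'cy': 196.8454502903991, 'rvec': array([ 1.80125841,  1.79652104, -0.66930434]), 'tvec': array([-0.04892137, -0.32652778,  1.44807794])}
```

View pics/s0.png

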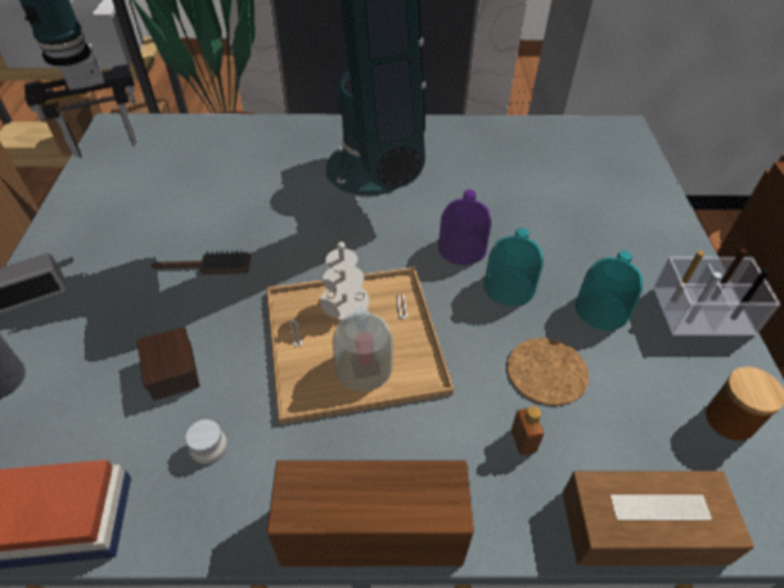

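View pics/t0.png

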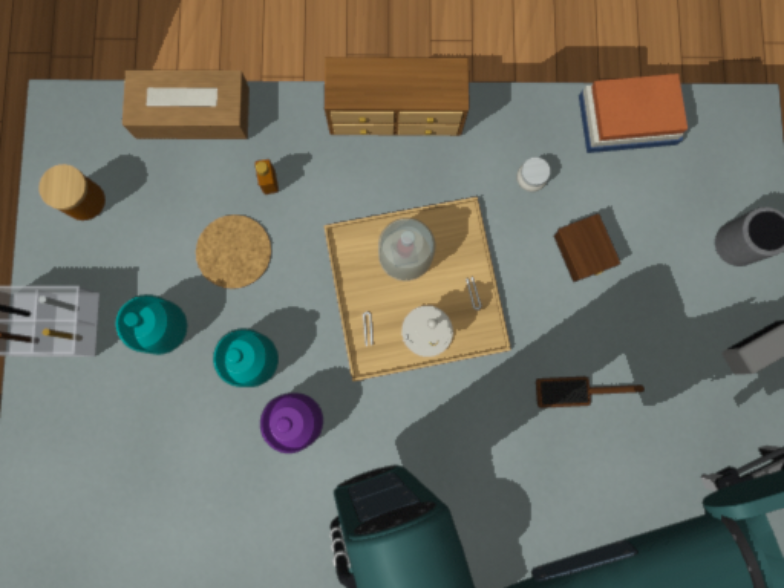

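The scene view shows the clear cloche with the red balm inside it, on the tray at about (363,352); in the top view it is at (406,248). The look-alikes in the scene view are purple at (465,228), turquoise at (514,268) and turquoise at (610,292). Only the clear one fits the description. The coaster is at top (233,251). I'll confirm with one enlarged crop.

```bash
python3 - <<'E'
from h import *
t=np.load("top0.npz"); s=np.load("scene0.npz")
a=t["p"][125:250,205:340,::-1]; b=s["p"][150:275,170:300,::-1]
cv2.imwrite("pics/c1.png",np.hstack([cv2.resize(a,(400,370),interpolation=2),cv2.resize(b,(385,370),interpolation=2)]))
hsv=cv2.cvtColor(t["p"],cv2.COLOR_RGB2HSV)
# coaster
m=cv2.inRange(hsv,(8,70,60),(25,255,255)); m[:, :120]=0; m[:,182:]=0; m[:130]=0; m[195:]=0
c=max(cv2.findContours(m,0,1)[0],key=cv2.contourArea); e=cv2.fitEllipse(cv2.convexHull(c)); print("coaster",e,onz("top",*e[0],.006))
for n,x in(("top",t),("scene",s)):
    hs=cv2.cvtColor(x["p"],cv2.COLOR_RGB2HSV); print(n)
    r=(slice(140,185),slice(240,290)) if n=="top" else (slice(195,260),slice(215,260))
    d=x["d"][r]; f,cx,cy,R,tt=K(n)
    v,u=np.mgrid[r]; P=(np.stack([(u-cx)/f*d,(v-cy)/f*d,d],-1)-tt)@R
    z=P[...,2]; print("zmax",z.max(), np.histogram(z,bins=np.arange(0,.18,.01))[0])
    for lo,hi in((.142,.18),(.112,.125),(.085,.11)):
        k=(z>lo)&(z<hi)
        if k.sum()>3: print(lo,hi,k.sum(),P[k].mean(0),P[k].min(0),P[k].max(0))
E
```

```text
coaster ((151.97994995117188, 163.8643341064453), (47.22648239135742, 49.798866271972656), 62.6751708984375) [0.59951271 0.33128052 0.006     ]
top
zmax 1.2948263183523037 [872 142  26  17  18  20  21  22  67 116 244 508  79   3   7  68   5]
0.142 0.18 77 [0.59423481 0.00286577 0.15584309] [ 0.58280629 -0.00782673  0.14240233] [0.60747649 0.01330479 0.1621128 ]
0.112 0.125 494 [0.5924991  0.00163945 0.11712135] [ 0.55405248 -0.03626227  0.11202694] [0.63367093 0.04183076 0.12349063]
0.085 0.11 407 [0.5837525  0.00463634 0.10098861] [ 0.54413109 -0.04897642  0.08512792] [0.64614531 0.05290468 0.10997641]
scene
zmax 0.8723914657769842 [850 276 198  81  80  77  93  91 119 153 221 455 113  10  22  76   0]
0.142 0.18 92 [5.99297719e-01 2.12198830e-04 1.54375005e-01] [ 0.58591433 -0.01110938  0.14295092] [0.60822667 0.01117979 0.15999242]
0.112 0.125 485 [0.60401916 0.00087634 0.11757121] [ 0.5593209  -0.03821872  0.112013  ] [0.63602499 0.03815258 0.12497354]
0.085 0.11 449 [0.62521466 0.00249397 0.09924062] [ 0.55569038 -0.04927595  0.08513909] [0.64814699 0.05111698 0.10998437]
```

View pics/c1.png

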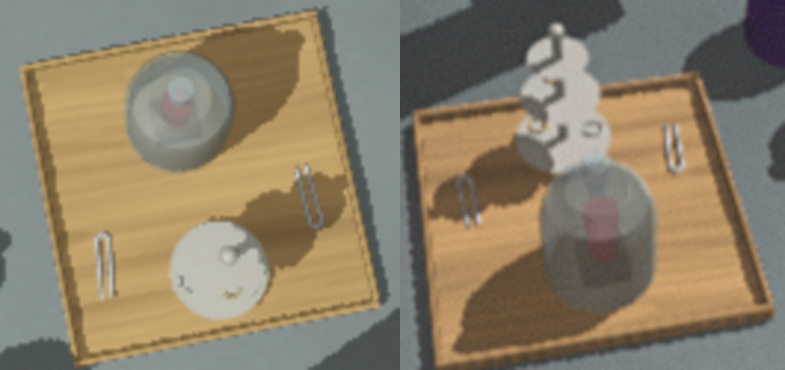

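The crop confirms the target: a clear glass cloche with the red balm inside, standing on the tray. The stand is on the robot's side of the tray.

```bash
python3 - <<'E'
from h import *
from scipy.spatial.transform import Rotation as Ro
s=monitor.read_state(); q=s["tcp_rot"]; print(s["clock"],s["tcp_pos"],q,s["finger_gap"])
R=Ro.from_quat(np.roll(q,-1)).as_matrix(); print("closing axis",R[:,1],"z",R[:,2])
t=np.load("top0.npz")
for uv,z in(((433/784*512,322/784*512),.165),):
    print("stand finial",onz("top",*uv,z))
d=t["d"]; f,cx,cy,RR,tt=K("top"); r=(slice(190,240),slice(250,305)); v,u=np.mgrid[r]; P=(np.stack([(u-cx)/f*d[r],(v-cy)/f*d[r],d[r]],-1)-tt)@RR
z=P[...,2]
for lo,hi in((.15,.18),(.12,.14),(.07,.09),(.01,.025)):
    k=(z>lo)&(z<hi); print(lo,P[k].mean(0),P[k].min(0),P[k].max(0))
# balm red centroid through glass
print(onz("top",404/784*512,244/784*512,.156))
E
```

```text
0.1 [ 0.22349573 -0.50194409  0.18034078] [-9.80413145e-04  9.78152604e-01  2.07885808e-01 -1.10807498e-04] 0.09423232672805447
closing axis [ 0.40668787 -0.91356506 -0.00196406] z [-6.24401244e-04  1.87191673e-03 -9.99998053e-01]
stand finial [ 0.4487938  -0.03915269  0.165     ]
0.15 [ 0.44753094 -0.03724599  0.16769054] [ 0.44163091 -0.04483953  0.1627139 ] [ 0.45441772 -0.02954874  0.17402703]
0.12 [ 0.44759935 -0.03738466  0.12954572] [ 0.4216341  -0.06588157  0.12347583] [ 0.4744885  -0.01075609  0.13618772]
0.07 [ 0.44117632 -0.03235536  0.07964709] [ 0.4116574 -0.0758398  0.072636 ] [0.48606488 0.00061935 0.08749482]
0.01 [ 0.43566514 -0.03114881  0.01592656] [ 0.38168464 -0.11148779  0.01001846] [0.52317761 0.04432803 0.02493234]
[0.58203488 0.0084566  0.156     ]
```

```bash
python3 -m handwheel '[0.74,1,1,0,0,0, 0.74,1,1,0,0,0, 0.74,1,1,0,0,0, 0.74,1,1,0,0,0, 0.74,1,1,0,0,0, 0.74,1,0,0,0,0, 0.74,1,0,0,0,0, 0.74,1,0,0,0,0, 0.74,1,0,0,0,0, 0.74,1,0,0,0,0]' 1
python3 -m handwheel '[0.74,1,0,0,0,0, 0.74,1,0,0,0,0, 0.74,1,0,0,0,0, 0.74,1,0,0,0,0, 0.74,1,0,0,0,0, 0.74,1,0,0,0,0, 0.74,1,0,0,0,0, 0.74,1,0,0,0,0, 0.74,1,0,0,0,0, 0.74,1,0,0,0,0]'
python3 -m handwheel '[0,0,0,0,0,0,0,0,0,0,0,0]'
python3 - <<'E'
from h import *
c=calibration("wrist"); s=monitor.read_state(); print(s["q"],s["tcp_pos"]); p,d=camera("wrist")
f,cx,cy,R,tt=K("wrist",c); v,u=np.mgrid[:384,:512]; P=(np.stack([(u-cx)/f*d,(v-cy)/f*d,d],-1)-tt)@R
z=P[...,2]; k0=(np.hypot(P[...,0]-.595,P[...,1]-.002)<.04)&(d>0)
for lo,hi in((.145,.17),(.113,.122)):
    k=k0&(z>lo)&(z<hi); print(k.sum(),P[k].mean(0),np.percentile(P[k],2,0),np.percentile(P[k],98,0))
hs=cv2.cvtColor(p,cv2.COLOR_RGB2HSV); m=cv2.inRange(hs,(0,70,40),(8,255,255))|cv2.inRange(hs,(170,70,40),(180,255,255))
cv2.imwrite("pics/w1.png",np.hstack([p[:,:,::-1]]))
E
```

```text
clock: 1.35
tcp_pos: [0.4091, -0.2515, 0.3058]
tcp_rot: [-0.0, 0.978, 0.208, -0.0]
force: [-0.3, 0.1, 1.1]
finger_gap: 0.0939
gripper_force: 0.0
clock: 2.6
tcp_pos: [0.594, -0.0016, 0.3057]
tcp_rot: [-0.0, 0.978, 0.208, -0.001]
force: [0.8, 0.3, 0.8]
finger_gap: 0.0938
gripper_force: 0.0
clock: 2.85
tcp_pos: [0.5933, -0.0029, 0.306]
tcp_rot: [0.0, 0.978, 0.208, -0.001]
force: [0.2, -0.0, -0.7]
finger_gap: 0.0945
gripper_force: 0.0
[-1.00084578e-01  1.99168281e-01  9.99409603e-01 -6.51276230e-04
  1.94416750e+00  1.05194782e+00] [ 0.59327957 -0.00292091  0.30595359]
368 [0.59719585 0.00126578 0.1547704 ] [ 0.58593185 -0.00978259  0.14960689] [0.60815122 0.01203829 0.15668386]
1849 [0.59852502 0.0017373  0.11647069] [ 0.5659239  -0.02978134  0.11318941] [0.62720085 0.03192866 0.11873558]
```

View pics/w1.png

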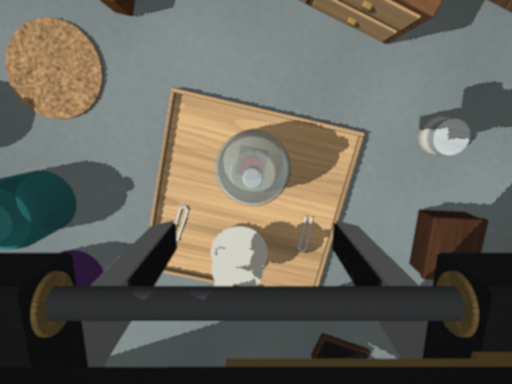

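Wrist view: the clear cloche's knob is at (252,177), with the coaster at (55,68) and the stand at (240,255). The knob measures about (0.597, 0.0015), so I'll lower onto it.

```bash
python3 -m handwheel '[0.15,0.18,-0.8,0,0,0, 0,0,-1,0,0,0, 0,0,-1,0,0,0, 0,0,-1,0,0,0, 0,0,-1,0,0,0, 0,0,-0.8,0,0,0, 0,0,-0.6,0,0,0, 0,0,-0.5,0,0,0, 0,0,-0.4,0,0,0, 0,0,0,0,0,0]' 1
python3 -m handwheel '[0,0,0,0,0,0,0,0,0,0,0,0]' 
python3 -m handwheel '[0,0,0,0,0,0,0,0,0,0,0,0,0,0,0,0,0,0,0,0,0,0,0,0,0,0,0,0,0,0]' 0.15
```

```text
clock: 4.15
tcp_pos: [0.597, 0.002, 0.1281]
tcp_rot: [-0.0, 0.978, 0.208, -0.001]
force: [-0.1, -0.3, 0.3]
finger_gap: 0.0936
gripper_force: 0.0
clock: 4.4
tcp_pos: [0.5979, 0.002, 0.1298]
tcp_rot: [0.0, 0.978, 0.208, 0.001]
force: [0.8, 0.6, -0.1]
finger_gap: 0.0939
gripper_force: 0.0
clock: 5.03
tcp_pos: [0.5974, 0.002, 0.1289]
tcp_rot: [0.0, 0.978, 0.208, -0.0]
force: [-0.1, -0.3, 0.1]
finger_gap: 0.0474
gripper_force: 0.0
```

```bash
python3 -m handwheel '[0,0,-0.1,0,0,0,0,0,0,0,0,0,0,0,0,0,0,0,0,0,0,0,0,0,0,0,0,0,0,0,0,0,0,0,0,0]' 0.15
python3 -m handwheel '[0,0,0,0,0,0,0,0,0,0,0,0,0,0,0,0,0,0]' 0
python3 -m handwheel '[0,0,0,0,0,0,0,0,0,0,0,0,0,0,0,0,0,0]' 0
```

```text
clock: 5.78
tcp_pos: [0.5973, 0.0019, 0.1262]
tcp_rot: [0.0, 0.978, 0.208, -0.0]
force: [0.3, -1.1, -1.8]
finger_gap: 0.023
gripper_force: 30.0
clock: 6.15
tcp_pos: [0.5972, 0.0023, 0.1261]
tcp_rot: [-0.0, 0.978, 0.208, -0.0]
force: [0.8, -0.8, -2.5]
finger_gap: 0.0231
gripper_force: 30.0
clock: 6.52
tcp_pos: [0.5973, 0.0021, 0.1262]
tcp_rot: [-0.0, 0.978, 0.208, -0.0]
force: [0.1, 0.5, -3.0]
finger_gap: 0.0232
gripper_force: 30.0
```

```bash
python3 -m handwheel '[0,0,0.2,0,0,0, 0,0,0.4,0,0,0, 0,0,0.6,0,0,0, 0,0,0.6,0,0,0, 0,0,0.6,0,0,0, 0,0,0.6,0,0,0, 0,0,0.6,0,0,0, 0,0,0.6,0,0,0, 0,0,0.6,0,0,0, 0,0,0.2,0,0,0]'
python3 - <<'E'
from h import *
for n in("scene",):
    p,d=camera(n); cv2.imwrite("pics/s2.png",cv2.resize(p[100:300,150:420,::-1],None,fx=2.4,fy=2.4))
E
```

```text
clock: 7.78
tcp_pos: [0.5979, 0.002, 0.2531]
tcp_rot: [0.0, 0.978, 0.208, 0.001]
force: [-0.3, 0.2, -3.8]
finger_gap: 0.0231
gripper_force: 30.0
```

View pics/s2.png

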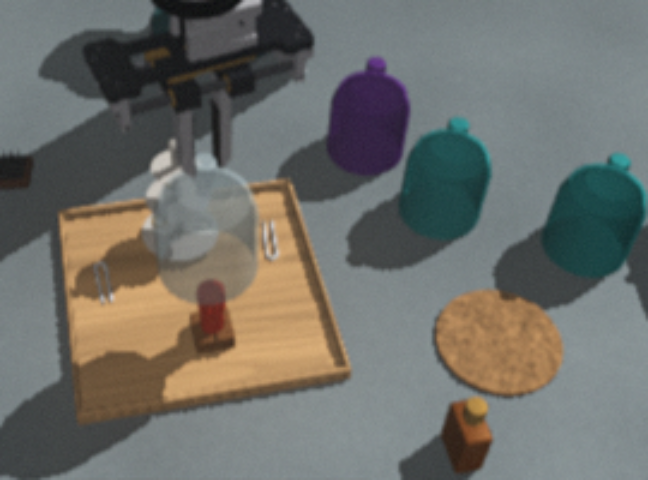

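The cloche hangs upright, well above the red balm at (211,305). Next I'll carry it to the coaster.

```bash
python3 -m handwheel '[0,0.4,0,0,0,0, 0,0.7,0,0,0,0, 0,0.9,0,0,0,0, 0,0.9,0,0,0,0, 0,0.9,0,0,0,0, 0,0.9,0,0,0,0, 0,0.9,0,0,0,0, 0,0.9,0,0,0,0, 0,0.9,0,0,0,0, 0,0.9,0,0,0,0]'
python3 -m handwheel '[0,0.9,0,0,0,0, 0,0.9,0,0,0,0, 0,0.9,0,0,0,0, 0,0.9,0,0,0,0, 0,0.7,0,0,0,0, 0,0.4,0,0,0,0, 0,0.1,0,0,0,0, 0,0,0,0,0,0, 0,0,0,0,0,0]'
python3 - <<'E'
from h import *
n="scene"
s=np.load("scene0.npz"); hs=cv2.cvtColor(s["p"],cv2.COLOR_RGB2HSV); m=cv2.inRange(hs,(5,70,60),(25,255,255)); k=np.zeros_like(m); k[215:270,325:392]=1; m=m*k
c=max(cv2.findContours(m,0,1)[0],key=cv2.contourArea); e=cv2.fitEllipse(cv2.convexHull(c)); print(e,onz(n,*e[0],.006))
def look(n,c=None):
    p,d=camera(n); f,cx,cy,R,tt=K(n,c); v,u=np.mgrid[:384,:512]; P=(np.stack([(u-cx)/f*d,(v-cy)/f*d,d],-1)-tt)@R
    k=(np.hypot(P[...,0]-.6,P[...,1]-.33)<.09)&(d>0)&(P[...,2]<.24)&(P[...,2]>.12)
    print(n,k.sum(),np.percentile(P[k],1,0),np.percentile(P[k],99,0)); return p
p=look("scene"); cv2.imwrite("pics/s3.png",cv2.resize(p[80:290,250:440,::-1],None,fx=2.4,fy=2.4)); look("wrist",calibration("wrist"))
E
```

```text
clock: 9.07
tcp_pos: [0.5974, 0.211, 0.2514]
tcp_rot: [0.0, 0.978, 0.208, 0.0]
force: [0.4, -0.4, -4.0]
finger_gap: 0.023
gripper_force: 30.0
clock: 10.2
tcp_pos: [0.5976, 0.3288, 0.2516]
tcp_rot: [0.0, 0.978, 0.207, 0.0]
force: [0.9, -0.5, -3.5]
finger_gap: 0.0231
gripper_force: 30.0
((357.4736022949219, 242.2889404296875), (42.27372360229492, 54.27842712402344), 110.46312713623047) [0.60466001 0.32890409 0.006     ]
scene 1711 [0.56546587 0.27584342 0.13567635] [0.64807785 0.36974723 0.23961864]
wrist 6253 [0.55653721 0.28497272 0.15598872] [0.64796372 0.37752911 0.23986336]
```

View pics/s3.png

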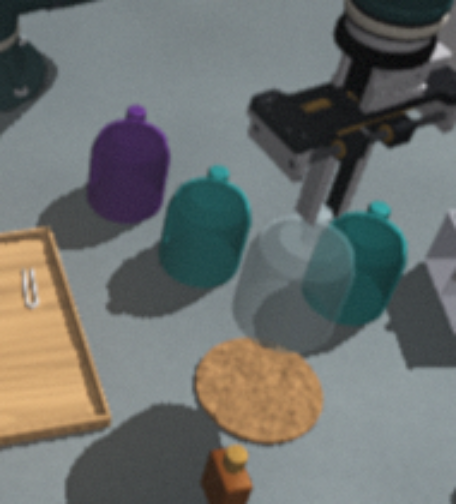

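The cloche hangs upright over the coaster, whose ellipse is at (258,390) in the crop. The coaster centre averages (0.602, 0.330). The set-down height equals the tray floor height, so TCP z is about 0.126.

```bash
python3 -m handwheel '[0.12,0.04,-0.4,0,0,0, 0,0,-0.7,0,0,0, 0,0,-0.7,0,0,0, 0,0,-0.7,0,0,0, 0,0,-0.7,0,0,0, 0,0,-0.6,0,0,0, 0,0,-0.4,0,0,0, 0,0,-0.2,0,0,0, 0,0,-0.1,0,0,0, 0,0,0,0,0,0]'
python3 -m handwheel '[0,0,-0.1,0,0,0, 0,0,-0.1,0,0,0, 0,0,-0.08,0,0,0, 0,0,-0.08,0,0,0, 0,0,0,0,0,0]'
```

```text
clock: 11.55
tcp_pos: [0.6006, 0.3306, 0.1394]
tcp_rot: [-0.0, 0.978, 0.208, 0.0]
force: [-0.3, 0.7, -2.4]
finger_gap: 0.023
gripper_force: 30.0
clock: 12.18
tcp_pos: [0.6003, 0.3304, 0.1296]
tcp_rot: [0.0, 0.978, 0.208, -0.0]
force: [1.0, -0.2, -4.1]
finger_gap: 0.0231
gripper_force: 30.0
```

```bash
python3 -m handwheel '[0,0,-0.06,0,0,0, 0,0,-0.06,0,0,0, 0,0,0,0,0,0]'
python3 -m handwheel '[0,0,-0.04,0,0,0, 0,0,0,0,0,0,0,0,0,0,0,0]'
```

```text
clock: 12.55
tcp_pos: [0.6003, 0.3305, 0.1267]
tcp_rot: [0.0, 0.978, 0.208, -0.0]
force: [-0.0, 0.6, -2.8]
finger_gap: 0.0229
gripper_force: 30.0
clock: 12.92
tcp_pos: [0.6005, 0.3305, 0.1261]
tcp_rot: [0.0, 0.978, 0.208, 0.0]
force: [-0.4, -0.1, -2.2]
finger_gap: 0.023
gripper_force: 30.0
```

```bash
python3 -m handwheel '[0,0,-0.04,0,0,0, 0,0,0,0,0,0,0,0,0,0,0,0]'
python3 -m handwheel '[0,0,-0.04,0,0,0, 0,0,0,0,0,0,0,0,0,0,0,0]'
```

```text
clock: 13.3
tcp_pos: [0.6007, 0.3305, 0.126]
tcp_rot: [0.0, 0.978, 0.208, 0.001]
force: [-0.6, -1.3, 1.9]
finger_gap: 0.0231
gripper_force: 30.0
clock: 13.68
tcp_pos: [0.6008, 0.3305, 0.126]
tcp_rot: [-0.0, 0.978, 0.208, 0.001]
force: [-1.5, -2.3, 6.2]
finger_gap: 0.0231
gripper_force: 30.0
```

Contact, so it's seated. Now I'll release and rise.

```bash
python3 -m handwheel '[0,0,0.04,0,0,0, 0,0,0,0,0,0,0,0,0,0,0,0,0,0,0,0,0,0,0,0,0,0,0,0,0,0,0,0,0,0]' 0.8
python3 -m handwheel '[0,0,0.3,0,0,0, 0,0,0.6,0,0,0, 0,0,1,0,0,0, 0,0,1,0,0,0, 0,0,1,0,0,0, 0,0,1,0,0,0, 0,-0.5,1,0,0,0, 0,-1,1,0,0,0, 0,-1,0.4,0,0,0, 0,-1,0,0,0,0]'
python3 -m handwheel '[0,-1,0,0,0,0, 0,-1,0,0,0,0, 0,-1,0,0,0,0, 0,-1,0,0,0,0, 0,-1,0,0,0,0, 0,-1,0,0,0,0, 0,-1,0,0,0,0, -0.5,-0.8,0,0,0,0, -0.5,0,0,0,0,0, 0,0,0,0,0,0]'
python3 - <<'E'
from h import *
c=calibration("wrist"); s=monitor.read_state(); print(s["q"],s["tcp_pos"]); p,d=camera("wrist"); np.savez("w2.npz",p=p,d=d,**{k:np.array(v) for k,v in c.items()})
pt,dt=camera("top"); ps,ds=camera("scene")
for n,D in(("top",dt),("scene",ds)):
    f,cx,cy,R,tt=K(n); v,u=np.mgrid[:384,:512]; P=(np.stack([(u-cx)/f*D,(v-cy)/f*D,D],-1)-tt)@R
    k0=(np.hypot(P[...,0]-.6,P[...,1]-.33)<.09)&(D>0)
    for lo,hi in((.145,.165),(.112,.122)):
        k=k0&(P[...,2]>lo)&(P[...,2]<hi); print(n,k.sum(),P[k].mean(0) if k.sum() else 0)
a=cv2.resize(ps[140:280,300:420,::-1],(360,420)); b=cv2.resize(p[:,:,::-1],(440,330)); b=cv2.copyMakeBorder(b,0,90,0,0,0)
cv2.imwrite("pics/w2.png",np.hstack([a,b]))
E
```

```text
clock: 14.42
tcp_pos: [0.6004, 0.3305, 0.1249]
tcp_rot: [0.0, 0.978, 0.208, -0.0]
force: [0.2, -0.3, -0.2]
finger_gap: 0.0749
gripper_force: 0.0
clock: 15.68
tcp_pos: [0.6007, 0.2417, 0.3089]
tcp_rot: [-0.0, 0.978, 0.208, 0.001]
force: [-0.1, 0.3, -0.6]
finger_gap: 0.0751
gripper_force: 0.0
clock: 16.92
tcp_pos: [0.5745, 0.0482, 0.3075]
tcp_rot: [-0.0, 0.978, 0.208, 0.0]
force: [-0.4, 0.2, 0.6]
finger_gap: 0.0753
gripper_force: 0.0
[-1.48990152e-02  1.59127942e-01  1.04269417e+00  5.25573021e-04
  1.93965054e+00  1.13716122e+00] [0.57445527 0.04823056 0.30752695]
top 80 [0.59701027 0.33044639 0.15588098]
top 483 [0.596495   0.32868142 0.1168711 ]
scene 90 [0.60219225 0.32760417 0.15493993]
scene 482 [0.60747832 0.3249853  0.11730105]
```

View pics/w2.png

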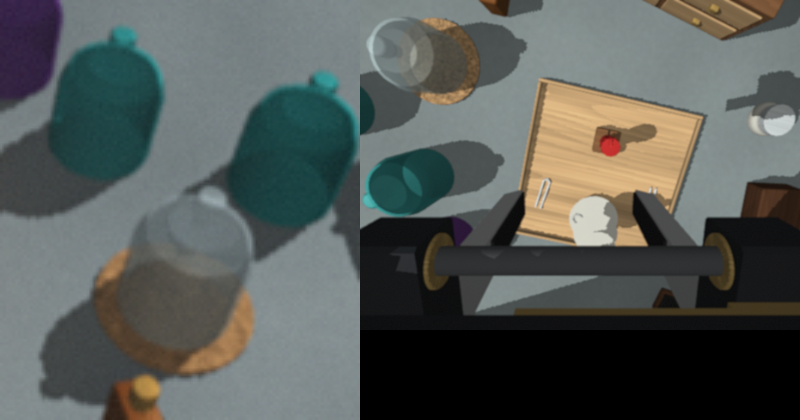

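The cloche stands upright on the coaster, with its axis within a few mm of the centre. The red balm is now exposed at wrist (610,147) in the composite. Next I'll locate the cap, its ridge and the block's mark.

```bash
python3 - <<'E'
from h import *
w=np.load("w2.npz"); c={k:(w[k] if w[k].ndim else float(w[k])) for k in("fovy","cx","cy","rvec","tvec")}
pt,dt=camera("top"); ps,_=camera("scene")
for n,p,cc in(("wrist",w["p"],c),("top",pt,None),("scene",ps,None)):
    hs=cv2.cvtColor(p,cv2.COLOR_RGB2HSV); m=cv2.inRange(hs,(0,130,70),(6,255,255))|cv2.inRange(hs,(172,130,70),(180,255,255))
    u,v=proj(n,(.597,.002,.092),cc).astype(int); k=np.zeros_like(m); k[v-25:v+40,u-30:u+30]=1; m*=k
    ct=max(cv2.findContours(m,0,1)[0],key=cv2.contourArea); 
    br=cv2.inRange(hs,(0,130,150),(6,255,255))*k; M=cv2.moments(m); print(n,cv2.contourArea(ct),cv2.boundingRect(ct),(u,v), onz(n,M["m10"]/M["m00"],M["m01"]/M["m00"],.09,cc))
    if n!="scene":
        d=w["d"] if n=="wrist" else dt; f,cx,cy,R,tt=K(n,cc); vv,uu=np.mgrid[:384,:512]; P=(np.stack([(uu-cx)/f*d,(vv-cy)/f*d,d],-1)-tt)@R
        q=(np.hypot(P[...,0]-.597,P[...,1]-.002)<.03)&(P[...,2]>.086)&(P[...,2]<.1); print(q.sum(),P[q].mean(0),P[q].min(0),P[q].max(0))
u,v=proj("wrist",(.597,.002,.08),c).astype(int)
a=cv2.resize(w["p"][v-32:v+32,u-32:u+32,::-1],(390,390),interpolation=2)
u,v=proj("top",(.597,.002,.08)).astype(int)
b=cv2.resize(pt[v-20:v+20,u-20:u+20,::-1],(390,390),interpolation=2); cv2.imwrite("pics/cap.png",np.hstack([a,b]))
E
```

```text
wrist 424.0 (279, 157, 24, 25) (np.int64(292), np.int64(171)) [0.59839749 0.00636146 0.09      ]
391 [0.59756457 0.00418335 0.09134446] [ 0.58267671 -0.01064031  0.08608277] [0.61296253 0.01834784 0.0951142 ]
top 100.0 (259, 155, 12, 13) (np.int64(265), np.int64(158)) [0.59190193 0.00534369 0.09      ]
89 [0.5953498  0.00522637 0.09260487] [ 0.58120857 -0.01020514  0.08645898] [0.61042426 0.01990518 0.09830192]
scene 169.0 (233, 217, 11, 22) (np.int64(236), np.int64(220)) [0.6160638  0.00462053 0.09      ]
```

View pics/cap.png

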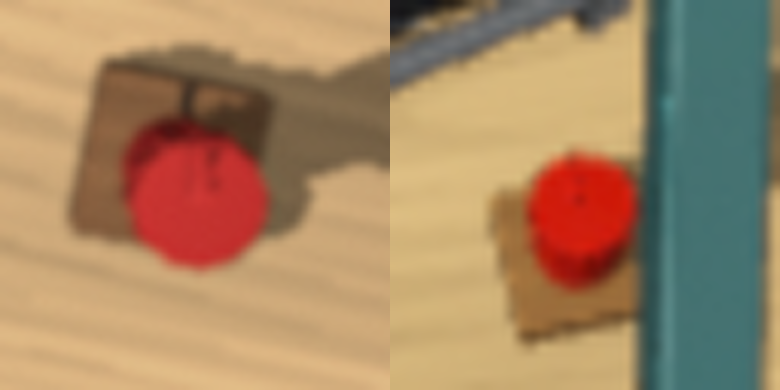

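The cap centre is at about (0.5975, 0.004). The ridge points up in the crop, near the dark mark at (187,100), so the cap is close to shut. Next I'll descend over it.

```bash
python3 -m handwheel '[0.46,-0.88,-0.5,0,0,0, 0.46,-0.88,-1,0,0,0, 0,0,-1,0,0,0, 0,0,-1,0,0,0, 0,0,-1,0,0,0, 0,0,-1,0,0,0, 0,0,-1,0,0,0, 0,0,-1,0,0,0, 0,0,-0.6,0,0,0, 0,0,0,0,0,0]' 1
python3 -m handwheel '[0,0,-0.6,0,0,0, 0,0,-0.6,0,0,0, 0,0,-0.4,0,0,0, 0,0,0,0,0,0, 0,0,0,0,0,0]'
```

```text
clock: 18.42
tcp_pos: [0.5975, 0.0033, 0.1027]
tcp_rot: [-0.0, 0.978, 0.208, -0.002]
force: [-0.4, 1.1, 1.5]
finger_gap: 0.0936
gripper_force: 0.0
clock: 19.05
tcp_pos: [0.5987, 0.004, 0.0653]
tcp_rot: [0.0, 0.978, 0.208, 0.0]
force: [-0.3, 0.0, 0.4]
finger_gap: 0.094
gripper_force: 0.0
```

```bash
python3 -m handwheel '[0,0,-0.12,0,0,0,0,0,0,0,0,0,0,0,0,0,0,0,0,0,0,0,0,0,0,0,0,0,0,0,0,0,0,0,0,0,0,0,0,0,0,0,0,0,0,0,0,0,0,0,0,0,0,0]' 0
python3 -m handwheel '[0,0,0,0,0,0,0,0,0,0,0,0]'; python3 -c "
from h import *
print(monitor.read_state()['moment'])"
```

```text
clock: 20.18
tcp_pos: [0.5984, 0.0041, 0.0619]
tcp_rot: [-0.0, 0.978, 0.208, -0.0]
force: [0.5, -0.2, 1.2]
finger_gap: 0.0287
gripper_force: 30.0
clock: 20.42
tcp_pos: [0.5984, 0.0041, 0.0619]
tcp_rot: [-0.0, 0.978, 0.208, -0.0]
force: [-0.3, 0.6, -0.1]
finger_gap: 0.0286
gripper_force: 30.0
[ 0.13051615  0.01145172 -0.0639657 ]
```

Well centred, with almost no side force. Now I'll twist anticlockwise (+z).

```bash
python3 -m handwheel '[0,0,0,0,0,0.5, 0,0,0,0,0,1, 0,0,0,0,0,1, 0,0,0,0,0,1, 0,0,0,0,0,1, 0,0,0,0,0,1, 0,0,0,0,0,1, 0,0,0,0,0,1, 0,0,0,0,0,1, 0,0,0,0,0,1]'; python3 -c "
from h import *
s=monitor.read_state(); print(s['moment'],s['q'])"
python3 -m handwheel '[0,0,0,0,0,1, 0,0,0,0,0,1, 0,0,0,0,0,1, 0,0,0,0,0,1, 0,0,0,0,0,1, 0,0,0,0,0,1]'; python3 -c "
from h import *
s=monitor.read_state(); print(s['moment'],s['q'])"
```

```text
clock: 21.68
tcp_pos: [0.5974, 0.005, 0.0619]
tcp_rot: [-0.001, 0.811, 0.586, -0.0]
force: [-3.0, 2.2, 1.2]
finger_gap: 0.0289
gripper_force: 30.0
[ 0.42305281  0.43284237 -0.05085563] [-0.08746029  0.24462411  1.42926198  0.00151801  1.46999396  0.23215097]
clock: 22.42
tcp_pos: [0.5966, 0.0051, 0.0619]
tcp_rot: [-0.002, 0.631, 0.775, -0.001]
force: [-5.0, 1.7, 3.2]
finger_gap: 0.0286
gripper_force: 30.0
[ 0.44947502  0.77173671 -0.00210972] [-8.74116854e-02  2.44324741e-01  1.42962100e+00  1.46820562e-03
  1.47167100e+00 -2.91457638e-01]
```

```bash
R(){ python3 -c "
from h import *
s=monitor.read_state(); print('  M',s['moment'],s['q'][5])"; }
python3 -m handwheel '[0,0,0,0,0,1, 0,0,0,0,0,0.8, 0,0,0,0,0,0.5]'; R
python3 -m handwheel '[0,0,0,0,0,0.6, 0,0,0,0,0,0.4]'; R
python3 -m handwheel '[0,0,0,0,0,0.6, 0,0,0,0,0,0.4]'; R
```

```text
clock: 22.8
tcp_pos: [0.5962, 0.005, 0.0619]
tcp_rot: [-0.002, 0.551, 0.834, -0.001]
force: [-5.7, 1.9, 2.7]
finger_gap: 0.0289
gripper_force: 30.0
  M [ 0.48382788  0.895647   -0.04356031] -0.4908905732108698
clock: 23.05
tcp_pos: [0.5962, 0.0049, 0.0619]
tcp_rot: [-0.003, 0.514, 0.858, -0.001]
force: [-5.4, 2.5, 3.2]
finger_gap: 0.0287
gripper_force: 30.0
  M [ 0.3566794   0.98132806 -0.1010261 ] -0.5778234796745888
clock: 23.3
tcp_pos: [0.596, 0.0048, 0.0619]
tcp_rot: [-0.003, 0.477, 0.879, -0.001]
force: [-6.3, 1.9, 3.5]
finger_gap: 0.0286
gripper_force: 30.0
  M [ 0.34802868  0.99550959 -0.03305702] -0.665070535242171
```

```bash
R(){ python3 -c "
from h import *
s=monitor.read_state(); print('  M',s['moment'],s['q'][5])"; }
python3 -m handwheel '[0,0,0,0,0,0.5, 0,0,0,0,0,0.3, 0,0,0,0,0,0]'|grep -E "force:"; R
python3 -m handwheel '[0,0,0,0,0,0.5, 0,0,0,0,0,0.3, 0,0,0,0,0,0]'|grep -E "force:"; R
python3 -m handwheel '[0,0,0,0,0,0.5, 0,0,0,0,0,0.3, 0,0,0,0,0,0]'|grep -E "force:"; R
```

```text
force: [-6.1, 2.0, 3.8]
gripper_force: 30.0
  M [ 0.44524683  1.01397802 -0.57694603] -0.7324072102763262
force: [-5.8, -0.9, 3.7]
gripper_force: 30.0
  M [-0.05018146  0.89364817 -0.24564936] -0.8031312346385395
force: [-5.7, -1.1, 3.3]
gripper_force: 30.0
  M [-0.22677404  0.97904105  0.07860038] -0.8738115736007525
```

The moment peaked at 0.58 N m and then the pads slipped, so the cap is at its stop. I'll release, rise and check.

```bash
python3 -m handwheel '[0,0,0,0,0,0,0,0,0,0,0,0,0,0,0,0,0,0,0,0,0,0,0,0,0,0,0,0,0,0,0,0,0,0,0,0,0,0,0,0,0,0]' 1
python3 -m handwheel '[0,0,0.4,0,0,0, 0,0,1,0,0,0, 0,0,1,0,0,0, 0,0,1,0,0,0, 0,0,1,0,0,0, 0,0,1,0,0,0, 0,0,1,0,0,0, 0,0,0.6,0,0,0, 0,0,0,0,0,0, 0,0,0,0,0,0]'
python3 - <<'E'
from h import *
c=calibration("wrist"); p,d=camera("wrist"); ps,_=camera("scene")
g=lambda z,x,y:proj("wrist",(x,y,z),c)
u,v=g(.09,.5975,.0042).astype(int); print(u,v)
u0=max(u-36,0);v0=max(v-36,0)
print("world +x dir in picture",g(.09,.63,.0042)-g(.09,.5975,.0042),"+y",g(.09,.5975,.0342)-g(.09,.5975,.0042))
a=cv2.resize(p[v0:v+36,u0:u+36,::-1],(400,400),interpolation=2); b=cv2.resize(ps[130:290,200:400,::-1],(400,320)); b=cv2.copyMakeBorder(b,0,80,0,0,0)
cv2.imwrite("pics/end.png",np.hstack([a,b]))
E
```

```text
clock: 25.3
tcp_pos: [0.5984, 0.004, 0.0619]
tcp_rot: [0.0, 0.383, 0.924, 0.0]
force: [0.2, -0.1, 0.6]
finger_gap: 0.0932
gripper_force: 0.0
clock: 26.55
tcp_pos: [0.598, 0.004, 0.2358]
tcp_rot: [-0.001, 0.383, 0.924, -0.0]
force: [0.5, 0.4, -0.6]
finger_gap: 0.0938
gripper_force: 0.0
254 182
world +x dir in picture [20.15700772 19.81387315] +y [ 19.13191042 -18.82311324]
```

View pics/end.png

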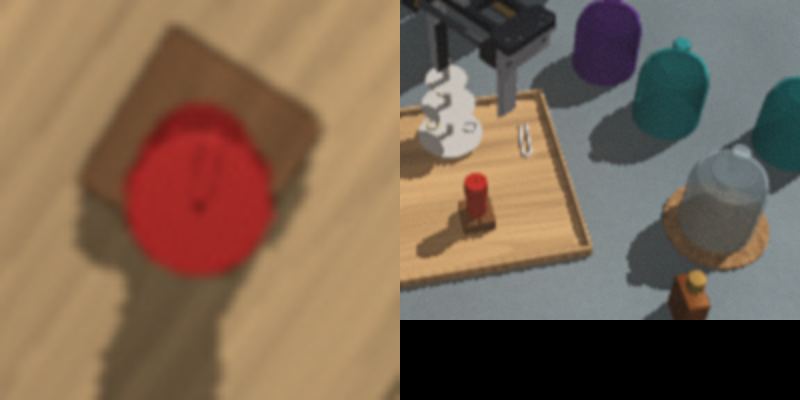

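The ridge runs from (200,205) to (207,150), which is about 128° in the world. The block's +x is at about 10°, so the cap is at about 2.05 rad, which is its stop. The cloche stands on the coaster and nothing else looks disturbed.

```bash
python3 -c "
from workcell import ticket
print(ticket.sign_off())"
```

```text
the job is handed in; nothing more can be done
None
```

I handed the job in after about 27 s of the 61 s allowed: the cloche stands upright and released on the coaster, and the cap is twisted to its stop (measured at about 2.0 rad). No verdict came back from the judge.

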